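# Dial open the sample strong-box

## Task

Open the strong-box with its combination dial: turn the dial left (anticlockwise) to the third mark left of the wide zero mark (45 degrees), then right to the second mark right of zero (30 degrees), then left again and stop at zero, overshooting none of the three. Then let go of the dial, press the sprung hook fully down in its gap so that the lid springs ajar, and push the lid back all the way until the compartment is fully open. Leave the loose things around the box where they stand.

Things in the scene. Friction and masses are not known exactly. Their poses are not given: they have to be found in the camera images.
- strongbox: Grey steel box, 220 x 220 x 85 mm, fixed. Origin: centre of underside; x from its front (robot side) to its back, y left, z up. Left half: lock, metal deck 85 mm above the bench with the dial (behind) and the gap with the hook (in front). Right half: compartment in front under the sliding lid, low fixed deck behind. A guide strip on the right edge rises to 97 mm.
- dial_grip (a point): On the dial's axis, 107 mm above the bench, at box (45, 55) mm. Dark 62 mm disc, top at 93 mm, with an upright black bar 46 long, 14 wide, from 93 to 117 mm above the bench. Turns with the dial: x along the bar to the pointer (narrow nose; a white line on top), z up. Round it a fixed 89 mm plate with 24 marks 15 degrees apart: the wide one at the back (box +x) is zero, every third is longer.
- dial (a joint): rad; 0: pointer at the zero mark; positive: left, anticlockwise from above; stops at -0.87 and 1.08. Stays where left (under 0.1 N m). Drives hidden wheels with play: reach +0.785, then -0.524, then 0, each within 0.12 and without overshoot. If the hook stops after about 3 mm the sequence was wrong: dial it anew from the first left turn.
- hook_pad (a point): Centre of the top of the hook's dark ribbed thumb pad, 83.5 mm above the bench, at box (-65, 60) mm. The pad is 30 mm (box x) by 40 mm (box y), 1.5 mm below the deck in an open gap: box x -88 to -42, y 1 to 92 mm, 45 mm deep. The hook's steel nose at the gap's right end (box y 2 to 13, up to 93 mm high) holds the lid's catch.
- hook (a joint): How far the hook is pressed down, m: 0 up, 0.012 fully down at its stop. The spring takes 3 N to start, about 7.5 N fully down; beyond about 7 mm it frees the lid. It rises again by itself.
- lid_grip (a point): Centre of the lid's upright black grip bar, 102.5 mm above the bench; with the lid shut at box (-83, -53) mm. Bar 10 mm (box x) by 70 mm (box y), from 91.5 to 113.5 mm above the bench, on a flat steel lid of 104 x 104 mm whose top is 91.5 mm above the bench. x, y, z as the box.
- lid (a joint): Travel of the lid toward the box's back, m: 0 shut and caught, 0.028 ajar (where the spring leaves it once the hook is pressed), 0.100 fully open at its stop. Pushing it takes about 2 N and it stays where it is left. A tall fixed analyser stands to the right of the box: keep the gripper's body clear of it (left side at world y = 0.06, from x = 0.47 on, 0.23 m high).
- amber_bottle: Brown reagent bottle with a black cap, 47 mm diameter, 98 mm high, standing loose left of the box; origin at its foot. A bystander.
- label_reel: White roll of labels, 68 mm diameter, 38 mm high, lying loose left of the box; origin at its foot. A bystander.
- glass_beaker: Small glass beaker, 56 mm diameter, 69 mm high, loose, right of the box; origin at its foot. A bystander.
- dish: Covered culture dish, 90 mm diameter, 14 mm high, loose, farther right; origin at its foot. A bystander.
- timer: White bench timer, 66 x 66 x 18 mm, loose, at the left; origin at its foot. A bystander.

How it is judged:
By the outcome, as a careful person would: the job done as asked, in the order asked, and still so for the second after the job is handed in, with the robot touching nothing.
It also fails if it takes over 43 s, if anything falls off the work surface, if the arm or the gripper's body presses on something with over 40 N, if the wrist force passes 120 N, or if a joint passes its speed limit or range.

## Robot

A 6-joint arm with a two-finger parallel gripper is mounted at the origin on a cart in front of the work surface, level with it; the furniture and walls round the work are solid. World frame = base frame: x ahead of the robot, y to its left, z up, the work surface at z = 0. Lengths are in m, angles in rad, forces in N, time in s.
With the tool pointing down it reaches from about 0.425 to 0.95 m from the base axis. Payload 3.5 kg.
Tool frame: the origin (TCP) lies midway between the tips of the shut fingers; the grasp point (between the pads) lies 19 mm behind it; z points along the fingers, x is the direction in which the jaws open and shut, and the axes are right-handed (so a half turn about z gives the same grasp; the last joint's range is limited). The gripper opens to 85 mm and grips with 20 to 120 N. Pads are 22 mm wide; open, the fingers measure 114 mm over their backs; the gripper's body (76 mm by 85 mm) begins 54 mm behind the grasp point. The pads swing forward as they close: fully open they stand 13 mm farther back than shut.
Start: joints at [1.106, 0.286, 1.577, -0, 1.279, -0.15], TCP at [0.209, 0.642, 0.231] pointing down, gripper open.
Joint ranges: [-2.77, 2.77], [-0.9, 2.22], [0.21, 2.48], [-1.53, 4.67], [0.24, 2.81], [-2.84, 2.84]. Speed limits (rad/s): [2.79, 2.79, 3.14, 3.14, 3.14, 3.14].

## Interface

Orientations are given as a unit quaternion [x, y, z, w].
In Python, from plant import readout, optics, ctrl gives the robot as it stands. The module is installed in compiled form; this text tells all that it offers.
- The arm moves only by the shell command python3 -m crank 'ROWS' [OPENING] [FORCE]. ROWS is text: rows parted by semicolons, each of 6 numbers parted by spaces: the shift along the tool's x, y, z in mm, then the turn, a rotation vector about the tool's x, y, z in rad. In form: dx dy dz ax ay az; .... A call has 1 to 5 rows; each row shifts and turns the commanded pose from where the row before left it, along the tool's axes as they then stand; what a row does not reach is not made up. A row lasts 1/8 s, in which the tool goes at most 62.5 mm and 10.7 degrees, less where a joint would pass 70% of its speed; a pose out of reach is approached as far as the arm can. A call is refused whole if a number of a shift passes 62.5 or a number of a turn 0.188, either way. A call with a gripper value outside its range is refused whole. OPENING is the opening, from -1 (shut) to 1 (fully open), set as the call begins (- or left out, the last holds). The fingers move at their own pace and stop on an object; FORCE is the grip in N (left out, the last holds). Time passes only in rows, so rows that do not move let the fingers close. It gives the time, the measured TCP pose, the force and the opening at its end, in the units of the state.
- readout.get_state(): the state, without advancing time (a new reading comes with each control period).
- optics.read_camera(name): name is "side" or "top"; returns the picture (400x640x3 uint8, red, green, blue); there is no depth.
- optics.calibration(name): a dict with "mtx" (3x3 intrinsics, pixels), "dist_coeffs" ([k1, k2, p1, p2, k3] as OpenCV has them; the pictures are not rectified), "rvec" (rotation vector, rad) and "tvec" (3), from world to camera coordinates, as OpenCV has them. Camera axes: x right, y down, z forward; pixel columns grow to the right and rows downward; lengths in m; the calibration is good to about 2 mm. A picture is of the moment at which its call begins. calibration takes no time and is no camera call.
- ctrl.sign_off(): hands the job in, once; it reports no verdict.
Trained networks look in the newest picture that a camera, given by its name, has taken for a name from the list of things; names that differ only in an ending like _2 or _b are one class to them, and where a whole thing is asked for, a point or a joint stands for the part that bears it (a point fixed in the world has none). Each returns a list of dicts, best first, with "p" (0 to 1); they miss things now and then, are a little off and sometimes report something else, mostly with a low value. They report only what shows in the picture. A call takes as long as a camera call.
- optics.recognise(camera, thing): "xy" ([column, row] as shares, 0 to 1, of the picture: columns of its width, rows of its height, amid what is visible of it).
The state is a dict: "time": time; "qpos": joint angles; "dq": joint speeds; "joint_efforts": joint torques, N m; "eef_pos": TCP position; "tcp_rot": TCP orientation; "contact_force": force on the tool from outside, world axes, zero at the start; "wrist_torque": the same for the moment, N m; "opening": opening from 0.0 (shut) to 1.0 (fully open).
Only numpy, scipy, OpenCV 4.12 (cv2) and the standard library are available. Lean on these libraries where they do the work, as an engineer would, in place of code of your own. Each camera call takes 0.05 s, during which the arm holds its last target.

## Working session

There is one attempt and no reset: what is moved stays moved. The work goes in short steps, Python scripts to look and compute and a shell command to move; the robot and the scene stay as the last step left them, time stands still between calls to the robot, and variables do not carry over. Pictures are saved under pics/ and viewed, and the job is handed in when it is done.

```bash
mkdir -p pics; cat > h.py <<'E'
import numpy as np, cv2
from plant import readout, optics, ctrl
def cal(n):
    c=optics.calibration(n); return [np.array(c[k],float) for k in("mtx","dist_coeffs","rvec","tvec")]
def ray(n,px):
    K,d,r,t=cal(n); u=cv2.undistortPoints(np.array([[px]],float),K,d)[0,0]
    R=cv2.Rodrigues(r)[0]; t=t.reshape(3); return -R.T@t, R.T@np.array([u[0],u[1],1.])
def atz(n,px,z):
    o,v=ray(n,px); return o+v*(z-o[2])/v[2]
def tri(p1,p2):
    o1,v1=ray("side",p1);o2,v2=ray("top",p2)
    A=np.stack([v1,-v2],1);s=np.linalg.lstsq(A,o2-o1,rcond=None)[0]
    a=o1+s[0]*v1;b=o2+s[1]*v2;return (a+b)/2,np.linalg.norm(a-b)
def proj(n,P):
    K,d,r,t=cal(n);return cv2.projectPoints(np.array(P,float).reshape(-1,1,3),r,t,K,d)[0].reshape(-1,2)
def snap(n,f,crop=None,s=1):
    im=optics.read_camera(n)
    if crop: x0,y0,x1,y1=crop; im=im[y0:y1,x0:x1]
    im=cv2.resize(im,None,fx=s,fy=s,interpolation=cv2.INTER_CUBIC) if s!=1 else im
    cv2.imwrite("pics/"+f,im[:,:,::-1].copy())
E
python3 - <<'E'
from h import *
snap("side","s0.png");snap("top","t0.png")
for n in("side","top"):
    o,v=ray(n,[320,200]);print(n,o.round(3),v.round(3))
    for th in("strongbox","dial_grip","hook_pad","lid_grip"):
        print(n,th,[(np.round(np.array(d["xy"])*[640,400],1),round(d["p"],2)) for d in optics.recognise(n,th)][:3])
s=readout.get_state();print(s)
E
```

```text
side [-0.846  0.367  0.767] [ 0.893 -0.098 -0.44 ]
side strongbox [(array([305.7, 211.7]), 0.62), (array([286.2, 210.4]), 0.41)]
side dial_grip [(array([286. , 196.2]), 0.46)]
side hook_pad [(array([281.7, 209.8]), 0.45)]
side lid_grip [(array([315.4, 207.5]), 0.64)]
top [0.367 0.175 1.134] [ 0.155  0.014 -0.988]
top strongbox [(array([287.9, 204.8]), 0.79)]
top dial_grip [(array([271.2, 183.5]), 0.91)]
top hook_pad [(array([265.3, 222.3]), 0.71)]
top lid_grip [(array([304. , 222.7]), 0.65)]
{'time': 0.5, 'qpos': array([ 1.10602190e+00,  2.86349667e-01,  1.57676954e+00, -2.85587502e-05,
        1.27860219e+00, -1.49991640e-01]), 'dq': array([ 0.00135805, -0.00107613, -0.00259737,  0.00015127,  0.00147024,
       -0.00094226]), 'joint_efforts': array([-1.04431943e-03, -4.05465138e+01, -2.92553955e+01, -1.20620143e-04,
        1.12026646e-03,  4.75821750e-06]), 'eef_pos': array([0.20893899, 0.64180031, 0.23125401]), 'tcp_rot': array([ 8.09197786e-01,  5.87536330e-01, -5.08667562e-05,  4.17536523e-05]), 'contact_force': array([-0.81390037, -0.18891314, -0.16011579]), 'wrist_torque': array([-0.02455045,  0.02711249, -0.03670851]), 'opening': 1.0008282764264844}
```

```bash
python3 - <<'E'
import cv2
a=cv2.imread('pics/s0.png');b=cv2.imread('pics/t0.png')
cv2.imwrite('pics/s0c.png',cv2.resize(a[140:290,200:400],None,fx=4,fy=4,interpolation=cv2.INTER_CUBIC))
cv2.imwrite('pics/t0c.png',cv2.resize(b[140:290,200:400],None,fx=4,fy=4,interpolation=cv2.INTER_CUBIC))
E
```

```text
(no output)
```

View pics/t0.png

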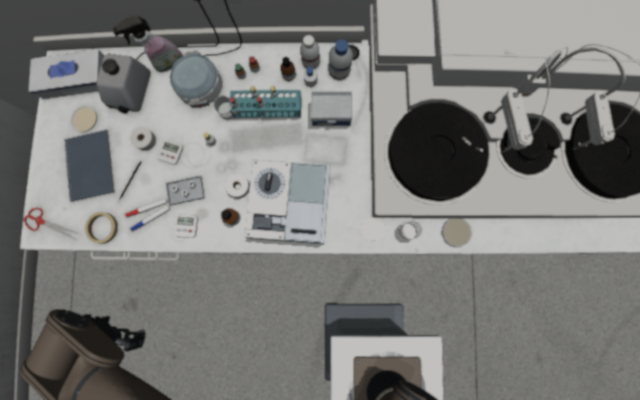

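View pics/s0.png

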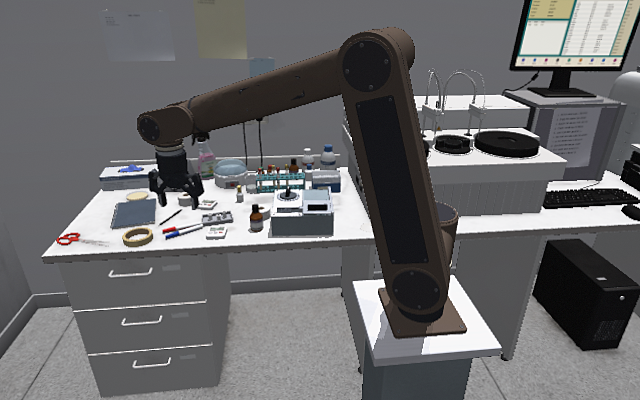

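View pics/t0c.png

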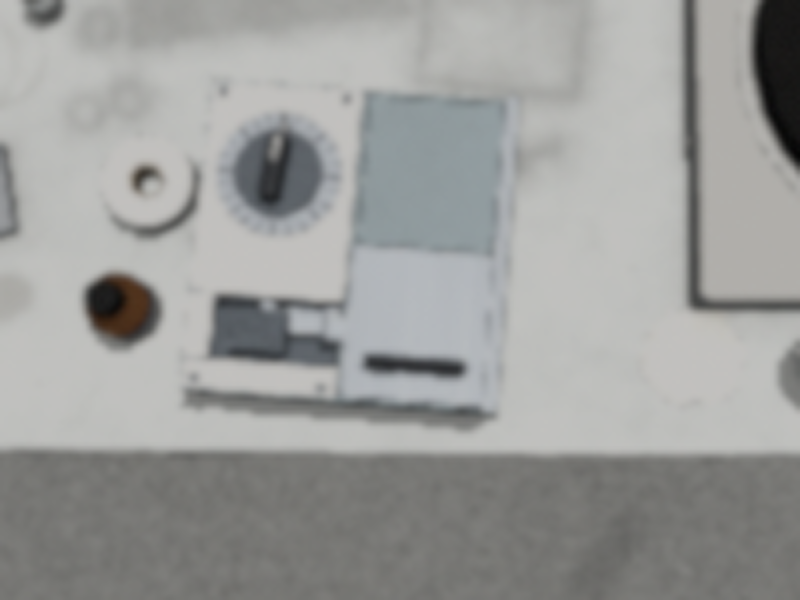

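View pics/s0c.png

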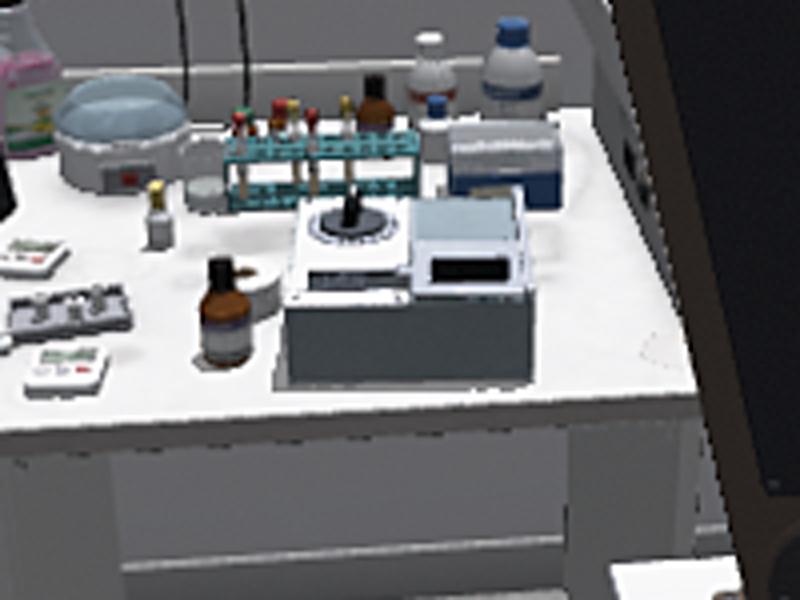

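The pictures show the box slightly rotated. In the top image the dial is near (270,183), the pad near (265,222) and the lid grip near (303,231). I'll fit the box pose from several features.

```bash
cat >> h.py <<'E'
def b2w(p,q):
    c,s=np.cos(p[2]),np.sin(p[2]);q=np.atleast_2d(q);return np.stack([p[0]+c*q[:,0]-s*q[:,1],p[1]+s*q[:,0]+c*q[:,1],q[:,2]],1)
E
python3 - <<'E'
from h import *
from scipy.optimize import least_squares
T=[((278,172),(45,55,93)),((414,363),(-83,-53,113.5)),((210,82),(110,110,85)),((187,394),(-110,110,85)),((515,97),(110,-110,97)),((493,410),(-110,-110,97)),
((215,297),(-42,92,85)),((358,92),(110,1,85))]
S=[((352,224),(45,55,93)),((470,270),(-83,-53,102.5)),((287,300),(-110,110,85)),((290,380),(-110,110,0)),((533,380),(-110,-110,0))]
f=lambda A:(np.array([a for a,_ in A],float)/4+[200,140]-0.375,np.array([b for _,b in A])/1000.)
tp,tq=f(T);sp,sq=f(S)
def res(p,z=0):
    return np.r_[(proj("top",b2w(p,tq))-tp).ravel(),(proj("side",b2w(p,sq))-sp).ravel()]
r=least_squares(res,[.6,.2,-.05],loss="soft_l1");print(r.x.round(4),r.fun.reshape(-1,2).round(1))
p=r.x
for which in("t","s"):
    g=(lambda p:(proj("top",b2w(p,tq))-tp).ravel()) if which=="t" else (lambda p:(proj("side",b2w(p,sq))-sp).ravel())
    print(which,least_squares(g,p,loss="soft_l1").x.round(4))
np.save("box.npy",p)
print(tri(sp[0],tp[0]),tri(sp[1],tp[1]))
for n,q in dict(dial=(45,55,107),pad=(-65,60,83.5),lid=(-83,-53,102.5)).items():print(n,b2w(p,np.array(q)/1000.).round(4))
# pointer: bar nose & tail at z .117
w=[atz("top",np.array(a)/4+[200,140]-.375,.117) for a in((283,133),(270,195))];print(w,np.degrees(np.arctan2(*(w[0]-w[1])[[1,0]])))
E
```

```text
[ 0.5307  0.2821 -0.0571] [[-0.7  0.4]
 [ 0.2  0.3]
 [-0.6 -0. ]
 [-1.9 -0.7]
 [ 0.5 -0.6]
 [ 1.2  0.2]
 [-0.4 -0.4]
 [ 0.5 -0.5]
 [ 0.  -0.9]
 [ 0.5  0.2]
 [-0.5  1.6]
 [-0.1  2.7]
 [ 0.9  1.2]]
t [ 0.5303  0.2818 -0.0552]
s [ 0.5395  0.2813 -0.0698]
(array([0.58087923, 0.33387889, 0.08807711]), np.float64(0.001587378635425598)) (array([0.4463566 , 0.23531357, 0.10235988]), np.float64(0.00018093242693015103))
dial [[0.5787 0.3344 0.107 ]]
pad [[0.4692 0.3457 0.0835]]
lid [[0.4448 0.2339 0.1025]]
[array([0.60208872, 0.32600398, 0.117     ]), array([0.55891621, 0.33375661, 0.117     ])] -10.180282511671887
```

```bash
cat >> h.py <<'E'
from scipy.spatial.transform import Rotation as Ro
def need(target,yaw=None):
    s=readout.get_state();R=Ro.from_quat(s["tcp_rot"]);p=s["eef_pos"]
    x=R.as_matrix()[:,0];y=np.degrees(np.arctan2(x[1],x[0]))
    print("t",round(s["time"],2),"pos",p.round(4),"yaw",y.round(2),"F",s["contact_force"].round(1),"op",round(s["opening"],3))
    if target is not None: print("tool shift mm",(R.inv().apply(np.array(target)-p)*1000).round(1))
    if yaw is not None: print("az total",np.radians(-(yaw-y)).round(4))
    print("tilt",R.as_matrix()[:,2].round(4))
E
python3 -m crank '-18 45 0 0 0 0;-18 45 0 0 0 0;-18 45 0 0 0 0;-18 45 0 0 0 0;-18 45 0 0 0 0' 0 40
python3 -m crank '-18 45 8 0 0 0;-18 45 8 0 0 0;-18 45 8 0 0 0;-18 45 8 0 0 0;-18 45 8 0 0 0'
python3 -c "
from h import *
need((.580,.334,.15),80)"
```

```text
time: 1.12
eef_pos: [0.3961, 0.4855, 0.2316]
tcp_rot: [0.809, 0.588, 0.0, -0.0]
contact_force: [0.5, 0.2, -0.8]
opening: 0.502
time: 1.75
eef_pos: [0.5823, 0.3302, 0.1913]
tcp_rot: [0.809, 0.587, 0.0, 0.0]
contact_force: [-0.4, 0.1, -0.2]
opening: 0.505
t 1.75 pos [0.5823 0.3302 0.1913] yaw 71.96 F [-0.4  0.1 -0.2] op 0.505
tool shift mm [ 2.8 -3.4 41.3]
az total -0.1403
tilt [ 4.e-04  3.e-04 -1.e+00]
```

```bash

python3 -m crank '3 -3 20 0 0 -0.07;0 0 20 0 0 -0.07;0 0 20 0 0 0;0 0 0 0 0 0'
python3 -c "
from h import *
need((.580,.334,.098),80)
snap('side','s1.png',(250,150,350,240),7);snap('top','t1.png',(230,150,330,240),7)"
```

```text
time: 2.25
eef_pos: [0.5777, 0.3347, 0.1288]
tcp_rot: [0.766, 0.642, -0.002, -0.001]
contact_force: [0.4, -0.3, 0.4]
opening: 0.502
t 2.25 pos [0.5777 0.3347 0.1288] yaw 79.94 F [ 0.4 -0.3  0.4] op 0.502
tool shift mm [-0.2  2.5 30.7]
az total -0.0011
tilt [-0.0043 -0.0017 -1.    ]
```

View pics/s1.png

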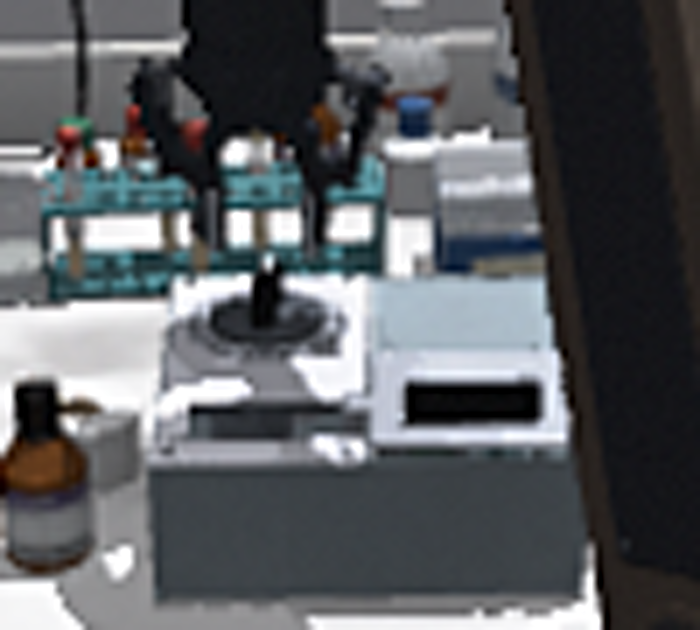

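View pics/t1.png

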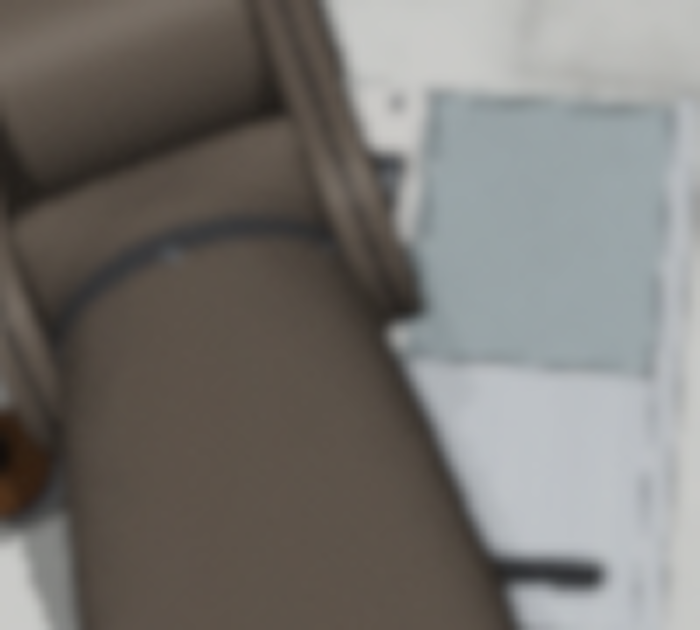

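Side view: the open fingers straddle the bar (fingers at crop columns 207 and 318, bar at 268). I'll descend and grip.

```bash

python3 -m crank '0 2 16 0 0 0;0 0 14 0 0 0;0 0 0 0 0 0'
python3 -m crank '0 0 0 0 0 0;0 0 0 0 0 0;0 0 0 0 0 0;0 0 0 0 0 0' -1 40
python3 -c "
from h import *
need(None)"
```

```text
time: 2.72
eef_pos: [0.5798, 0.3342, 0.0988]
tcp_rot: [0.766, 0.643, -0.002, -0.001]
contact_force: [-0.3, -0.9, 0.5]
opening: 0.498
time: 3.22
eef_pos: [0.5813, 0.3343, 0.102]
tcp_rot: [0.766, 0.643, -0.0, 0.0]
contact_force: [-0.4, -3.9, 3.3]
opening: 0.15
t 3.23 pos [0.5813 0.3343 0.102 ] yaw 79.99 F [-0.4 -3.9  3.3] op 0.15
tilt [ 2.e-04 -9.e-04 -1.e+00]
```

```bash

python3 -c "
from h import *
need(None)
snap('side','s2.png',(250,150,350,240),7)
print(readout.get_state()['wrist_torque'])"
```

```text
t 3.23 pos [0.5813 0.3343 0.102 ] yaw 79.99 F [-0.4 -3.9  3.3] op 0.15
tilt [ 2.e-04 -9.e-04 -1.e+00]
[-0.60275429  0.25557195  0.05245166]
```

View pics/s2.png

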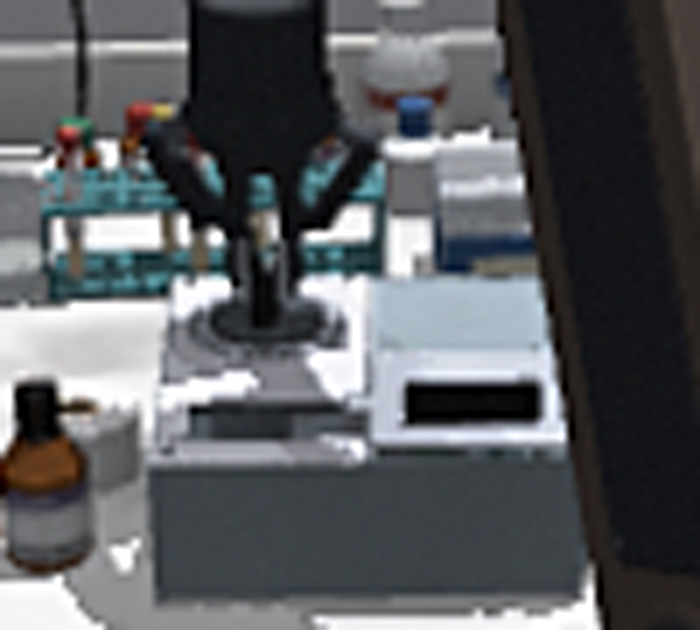

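Gripped: both fingertips are on the bar, just above the disc. Box yaw −3.2° means the zero is at tool yaw 86.8°, the first target at about 131.8° (aim about 130), the second at 56.8° and the third at 86.8°.

```bash

python3 -m crank '-1 0 -1 0 0 -0.12;0 0 0 0 0 -0.14;0 0 0 0 0 -0.14;0 0 0 0 0 -0.14;0 0 0 0 0 -0.1'
python3 -c "
from h import *
need(None,130)"
```

```text
time: 3.9
eef_pos: [0.5812, 0.3345, 0.102]
tcp_rot: [0.524, 0.852, 0.001, -0.0]
contact_force: [0.7, -0.1, -0.9]
opening: 0.152
t 3.9 pos [0.5812 0.3345 0.102 ] yaw 116.81 F [ 0.7 -0.1 -0.9] op 0.152
az total -0.2302
tilt [ 0.0011  0.0019 -1.    ]
```

```bash

python3 -m crank '0 0 0 0 0 -0.11;0 0 0 0 0 -0.08;0 0 0 0 0 -0.04;0 0 0 0 0 0'
python3 -c "
from h import *
need(None,130);print(readout.get_state()['wrist_torque'])
snap('side','s3.png',(250,170,320,220),10);snap('top','t3.png',(230,150,330,240),7)"
```

```text
time: 4.4
eef_pos: [0.5812, 0.3345, 0.102]
tcp_rot: [0.424, 0.906, 0.001, 0.0]
contact_force: [1.5, 0.2, -1.7]
opening: 0.152
t 4.4 pos [0.5812 0.3345 0.102 ] yaw 129.79 F [ 1.5  0.2 -1.7] op 0.152
az total -0.0037
tilt [ 0.001   0.0018 -1.    ]
[ 0.20881272 -0.043465    0.03051241]
```

View pics/s3.png

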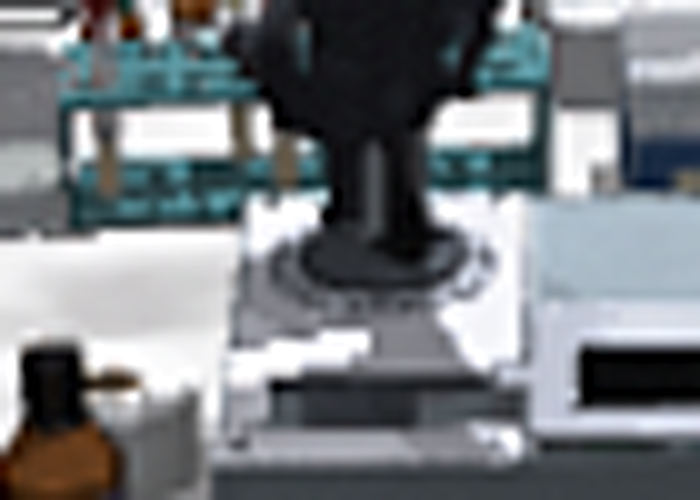

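View pics/t3.png

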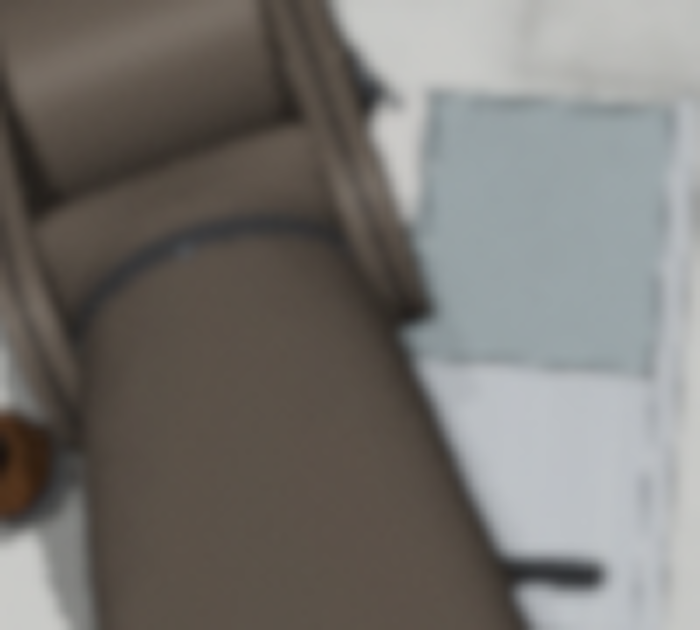

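The bar has turned with the fingers: its tail now points to the lower right. Estimated angle is about +0.75. Next is right to −0.49.

```bash

python3 -m crank '0 0 0 0 0 0.1;0 0 0 0 0 0.15;0 0 0 0 0 0.15;0 0 0 0 0 0.15;0 0 0 0 0 0.15'
python3 -m crank '0 0 0 0 0 0.15;0 0 0 0 0 0.15;0 0 0 0 0 0.1;0 0 0 0 0 0.05;0 0 0 0 0 0'
python3 -c "
from h import *
need(None,58.5)"
```

```text
time: 5.12
eef_pos: [0.5813, 0.3343, 0.102]
tcp_rot: [0.711, 0.703, 0.001, 0.0]
contact_force: [2.5, 0.8, -2.3]
opening: 0.149
time: 5.75
eef_pos: [0.5812, 0.3341, 0.102]
tcp_rot: [0.848, 0.529, 0.001, -0.0]
contact_force: [2.2, 0.7, -2.7]
opening: 0.154
t 5.75 pos [0.5812 0.3341 0.102 ] yaw 63.93 F [ 2.2  0.7 -2.7] op 0.154
az total 0.0949
tilt [ 1.e-03  9.e-04 -1.e+00]
```

```bash

python3 -m crank '0 0 0 0 0 0.06;0 0 0 0 0 0.035;0 0 0 0 0 0'
python3 -c "
from h import *
need(None,58.5);print(readout.get_state()['wrist_torque'])
snap('side','s4.png',(250,170,320,220),10)"
```

```text
time: 6.12
eef_pos: [0.5812, 0.334, 0.102]
tcp_rot: [0.872, 0.489, 0.001, -0.0]
contact_force: [3.1, 2.7, -4.4]
opening: 0.151
t 6.12 pos [0.5812 0.334  0.102 ] yaw 58.51 F [ 3.1  2.7 -4.4] op 0.151
az total 0.0002
tilt [ 8.e-04  7.e-04 -1.e+00]
[ 0.39513544 -0.59598902 -0.0270403 ]
```

View pics/s4.png

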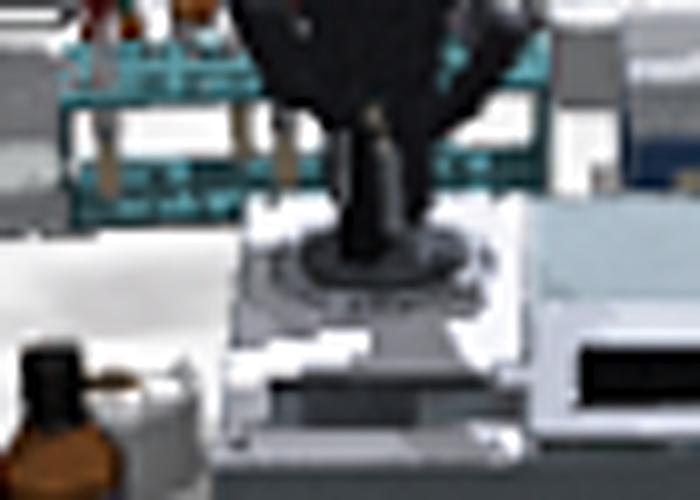

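The tail now points left and front, so the dial follows. Now left to zero (yaw 86).

```bash

python3 -m crank '0 0 0 0 0 -0.12;0 0 0 0 0 -0.15;0 0 0 0 0 -0.13;0 0 0 0 0 -0.06;0 0 0 0 0 0'
python3 -c "
from h import *
need(None,86)"
```

```text
time: 6.8
eef_pos: [0.5812, 0.3342, 0.102]
tcp_rot: [0.738, 0.675, 0.001, -0.0]
contact_force: [4.2, 3.5, -5.8]
opening: 0.152
t 6.8 pos [0.5812 0.3342 0.102 ] yaw 84.84 F [ 4.2  3.5 -5.8] op 0.152
az total -0.0203
tilt [ 9.e-04  1.e-03 -1.e+00]
```

```bash

python3 -m crank '0 0 0 0 0 -0.02;0 0 0 0 0 0;0 0 0 0 0 0'
python3 -c "
from h import *
need(None,86)"
python3 -m crank '0 0 0 0 0 0;0 0 0 0 0 0;0 0 0 0 0 0' -0.2
python3 -m crank '0 0 -20 0 0 0;0 0 -30 0 0 0;0 0 0 0 0 0'
python3 -c "
from h import *
need((.4692,.3457,.14),86.8)"
```

```text
time: 7.18
eef_pos: [0.5812, 0.3342, 0.102]
tcp_rot: [0.732, 0.682, 0.001, -0.0]
contact_force: [4.4, 3.0, -4.9]
opening: 0.156
t 7.17 pos [0.5812 0.3342 0.102 ] yaw 85.96 F [ 4.4  3.  -4.9] op 0.156
az total -0.0007
tilt [ 9.e-04  1.e-03 -1.e+00]
time: 7.55
eef_pos: [0.581, 0.3336, 0.1029]
tcp_rot: [0.731, 0.682, -0.0, 0.0]
contact_force: [-0.2, -0.3, -0.1]
opening: 0.403
time: 7.92
eef_pos: [0.5834, 0.3347, 0.1576]
tcp_rot: [0.731, 0.682, 0.004, 0.002]
contact_force: [0.6, 0.2, -0.1]
opening: 0.4
t 7.92 pos [0.5834 0.3347 0.1576] yaw 86.0 F [ 0.6  0.2 -0.1] op 0.4
tool shift mm [   2.9 -114.8   16.7]
az total -0.0139
tilt [ 0.008  0.003 -1.   ]
```

```bash

python3 -m crank '1 -38 0 0 0 -0.01;1 -38 0 0 0 0;1 -37 0 0 0 0;0 0 0 0 0 0;0 0 0 0 0 0' -1
python3 -c "
from h import *
need((.471,.3455,.085),86.8)
snap('side','s5.png',(250,170,320,220),10);snap('top','t5.png',(230,150,330,240),7)"
```

```text
time: 8.55
eef_pos: [0.4688, 0.344, 0.1525]
tcp_rot: [0.728, 0.686, 0.0, 0.0]
contact_force: [0.4, -0.3, -0.2]
opening: -0.003
t 8.55 pos [0.4688 0.344  0.1525] yaw 86.58 F [ 0.4 -0.3 -0.2] op -0.003
tool shift mm [ 1.7  2.  67.5]
az total -0.0038
tilt [ 8.e-04  1.e-04 -1.e+00]
```

View pics/s5.png

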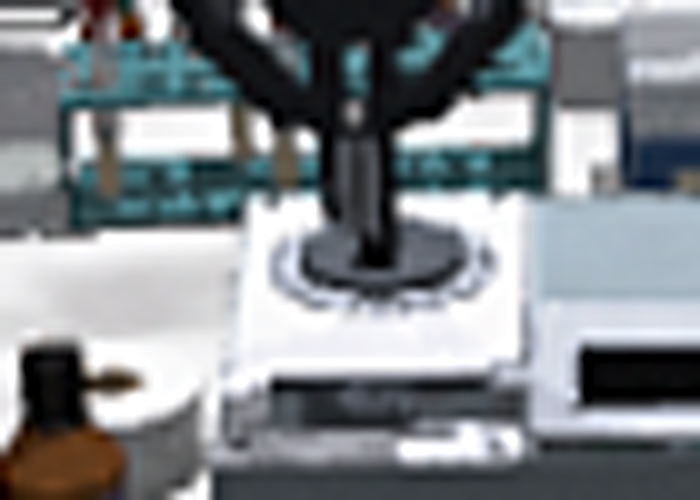

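View pics/t5.png

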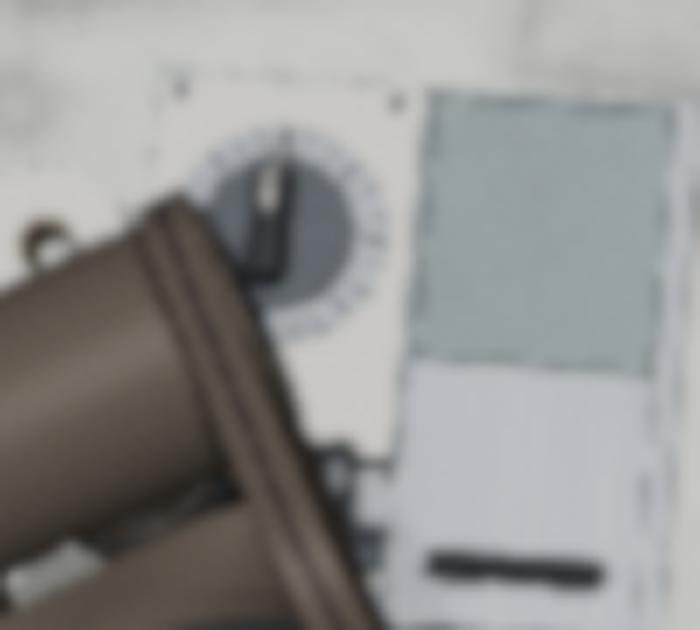

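The pointer is near the zero mark (line at crop (268,185), mark at (286,135)). I'll check this against the model's projection.

```bash

python3 -c "
from h import *
c=np.array([.5812,.3341])
for z,r in((.117,.023),(.117,-.023),(.117,.01),(.086,.042),(.093,0)):
  for a in(-.06,0,.06):
    d=a-.057
    q=proj('top',[[c[0]+r*np.cos(d),c[1]+r*np.sin(d),z]])[0]
    print(z,r,a,((q-[230,150]+.5)*7-.5).round(0))
"
```

```text
0.117 0.023 -0.06 [272. 158.]
0.117 0.023 0 [269. 158.]
0.117 0.023 0.06 [265. 158.]
0.117 -0.023 -0.06 [255. 273.]
0.117 -0.023 0 [259. 273.]
0.117 -0.023 0.06 [262. 273.]
0.117 0.01 -0.06 [267. 191.]
0.117 0.01 0 [266. 190.]
0.117 0.01 0.06 [264. 190.]
0.086 0.042 -0.06 [290. 130.]
0.086 0.042 0 [284. 130.]
0.086 0.042 0.06 [278. 129.]
0.093 0 -0.06 [273. 228.]
0.093 0 0 [273. 228.]
0.093 0 0.06 [273. 228.]
```

```bash

python3 -m crank '2 2 25 0 0 0;0 0 25 0 0 0;0 0 10 0 0 0;0 0 0 0 0 0'
python3 -c "
from h import *
need((.471,.3455,.085),86.8)"
```

```text
time: 9.15
eef_pos: [0.4707, 0.3454, 0.0916]
tcp_rot: [0.728, 0.685, -0.001, -0.0]
contact_force: [0.2, 0.1, 0.8]
opening: 0.001
t 9.15 pos [0.4707 0.3454 0.0916] yaw 86.54 F [0.2 0.1 0.8] op 0.001
tool shift mm [0.1 0.3 6.6]
az total -0.0046
tilt [-1.4e-03 -7.0e-04 -1.0e+00]
```

Consistent with zero. Now pressing.

```bash

python3 -m crank '0 0 8 0 0 0;0 0 3 0 0 0;0 0 2 0 0 0'
python3 -m crank '0 0 3 0 0 0;0 0 3 0 0 0;0 0 2 0 0 0'
python3 -c "
from h import *
need(None)"
```

```text
time: 9.52
eef_pos: [0.4711, 0.346, 0.0805]
tcp_rot: [0.728, 0.686, 0.001, 0.0]
contact_force: [-0.7, -1.5, 6.2]
opening: -0.006
time: 9.9
eef_pos: [0.471, 0.3461, 0.0726]
tcp_rot: [0.728, 0.686, 0.001, 0.0]
contact_force: [-0.9, -0.5, 7.1]
opening: 0.0
t 9.9 pos [0.471  0.3461 0.0726] yaw 86.58 F [-0.9 -0.5  7.1] op 0.0
tilt [ 1.2e-03  5.0e-04 -1.0e+00]
```

The hook is past 3 mm with spring-like force. I'll press it to its stop.

```bash

python3 -m crank '0 0 3 0 0 0;0 0 2 0 0 0;0 0 0 0 0 0'
python3 -c "
from h import *
need(None)
snap('top','t6.png',(230,150,330,240),7);snap('side','s6.png',(250,150,350,240),7)"
```

```text
time: 10.28
eef_pos: [0.4711, 0.3464, 0.0707]
tcp_rot: [0.728, 0.686, -0.0, 0.0]
contact_force: [-7.9, -4.5, 19.8]
opening: -0.002
t 10.28 pos [0.4711 0.3464 0.0707] yaw 86.6 F [-7.9 -4.5 19.8] op -0.002
tilt [ 0.e+00 -1.e-04 -1.e+00]
```

View pics/t6.png

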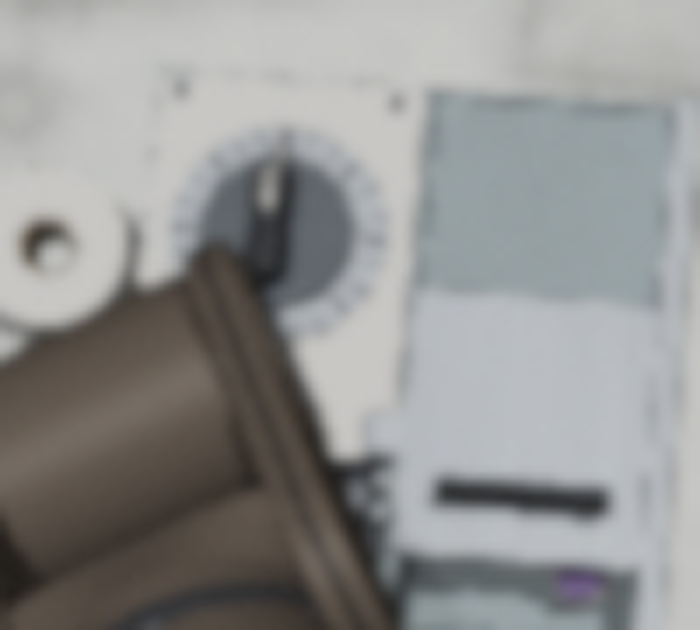

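The lid has sprung ajar (grip bar moved from crop row 568 to 497), and the force jump at z=0.0707 shows the stop. Next I'll lift and go in front of the lid bar.

```bash

python3 -m crank '0 0 -30 0 0 0;0 0 -40 0 0 0;0 0 0 0 0 0'
python3 -c "
from h import *
p=np.load('box.npy')+[.0015,0,0]
need(b2w(p,[-.087,-.053,.100])[0],86.8);print(b2w(p,[-.087,-.053,.100]),b2w(p,[.001,-.053,.1]))"
```

```text
time: 10.75
eef_pos: [0.4729, 0.3471, 0.1405]
tcp_rot: [0.728, 0.686, 0.004, 0.001]
contact_force: [-0.2, -0.1, 0.9]
opening: -0.001
t 10.75 pos [0.4729 0.3471 0.1405] yaw 86.58 F [-0.2 -0.1  0.9] op -0.001
tool shift mm [-114.8  -24.1   39.8]
az total -0.0038
tilt [ 0.0076  0.0038 -1.    ]
[[0.4422884  0.23412798 0.1       ]] [[0.53014475 0.22910189 0.1       ]]
```

```bash

python3 -m crank '-38 -9 0 0 0 0;-38 -9 0 0 0 0;-38 -7 0 0 0 0;0 0 0 0 0 0'
python3 -c "
from h import *
need((.4423,.2341,.100),86.8)
snap('side','s7.png',(250,150,350,240),7)"
```

```text
time: 11.25
eef_pos: [0.4373, 0.2317, 0.1346]
tcp_rot: [0.729, 0.685, -0.001, -0.001]
contact_force: [0.1, 0.3, -0.1]
opening: 0.0
t 11.25 pos [0.4373 0.2317 0.1346] yaw 86.42 F [ 0.1  0.3 -0.1] op 0.0
tool shift mm [ 2.7  5.  34.6]
az total -0.0066
tilt [-2.7e-03 -8.0e-04 -1.0e+00]
```

View pics/s7.png

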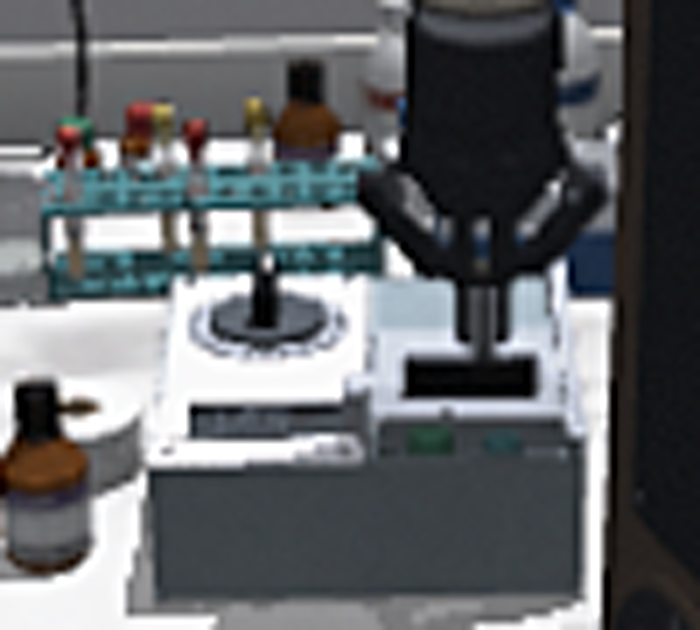

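```bash

python3 -m crank '2 0 18 0 0 0;0 0 16 0 0 0;0 0 0 0 0 0'
python3 -m crank '0 8 0 0 0 0;0 8 0 0 0 0;0 12 0 0 0 0;0 12 0 0 0 0;0 12 0 0 0 0'
python3 -m crank '0 12 0 0 0 0;0 10 0 0 0 0;0 8 0 0 0 0;0 4 0 0 0 0;0 0 0 0 0 0'
python3 -c "
from h import *
need((.530,.229,.1),86.8)"
```

```text
time: 11.68
eef_pos: [0.4371, 0.2355, 0.0994]
tcp_rot: [0.728, 0.686, -0.002, -0.001]
contact_force: [-1.0, 0.1, 0.6]
opening: 0.001
time: 12.3
eef_pos: [0.4918, 0.2322, 0.1025]
tcp_rot: [0.728, 0.686, 0.0, 0.0]
contact_force: [-2.3, 0.5, 0.5]
opening: -0.001
time: 12.92
eef_pos: [0.5252, 0.2304, 0.1023]
tcp_rot: [0.728, 0.686, 0.0, 0.0]
contact_force: [-0.2, 1.0, 0.2]
opening: -0.002
t 12.93 pos [0.5252 0.2304 0.1023] yaw 86.57 F [-0.2  1.   0.2] op -0.002
tool shift mm [-1.1  4.9  2.3]
az total -0.004
tilt [ 1.e-03  3.e-04 -1.e+00]
```

```bash

python3 -m crank '0 3 0 0 0 0;0 2 0 0 0 0;0 2 0 0 0 0;0 0 0 0 0 0'
python3 -m crank '0 2 0 0 0 0;0 1 0 0 0 0;0 0 0 0 0 0'
```

```text
time: 13.42
eef_pos: [0.5295, 0.2301, 0.1022]
tcp_rot: [0.728, 0.686, -0.003, -0.002]
contact_force: [-8.0, -0.1, 4.1]
opening: 0.002
time: 13.8
eef_pos: [0.5295, 0.2301, 0.1022]
tcp_rot: [0.728, 0.686, -0.006, -0.005]
contact_force: [-16.7, -0.8, 11.5]
opening: 0.003
```

Stop reached at x=0.5295 (predicted 0.530). I'll back off, lift and look.

```bash

python3 -m crank '0 -10 0 0 0 0;0 -15 0 0 0 0;0 0 -30 0 0 0;0 0 -50 0 0 0;0 0 -50 0 0 0'
python3 -m crank '0 -30 0 0 0 0;50 0 0 0 0 0;50 0 0 0 0 0;50 0 0 0 0 0;50 0 0 0 0 0'
python3 -m crank '50 0 0 0 0 0;50 0 0 0 0 0;0 0 0 0 0 0'
python3 -c "
from h import *
need(None)
snap('side','s8.png',(220,140,420,260),4);snap('top','t8.png',(200,140,340,250),5)"
```

```text
time: 14.42
eef_pos: [0.5091, 0.2311, 0.2333]
tcp_rot: [0.728, 0.686, 0.0, 0.0]
contact_force: [0.2, -0.1, 0.4]
opening: -0.001
time: 15.05
eef_pos: [0.4915, 0.4342, 0.2324]
tcp_rot: [0.728, 0.686, 0.001, 0.0]
contact_force: [0.9, -0.2, -0.7]
opening: -0.002
time: 15.42
eef_pos: [0.4965, 0.5352, 0.2309]
tcp_rot: [0.727, 0.687, -0.0, -0.0]
contact_force: [-0.0, 0.1, 0.2]
opening: 0.001
t 15.43 pos [0.4965 0.5352 0.2309] yaw 86.77 F [-0.   0.1  0.2] op 0.001
tilt [-5.e-04  0.e+00 -1.e+00]
```

View pics/t8.png

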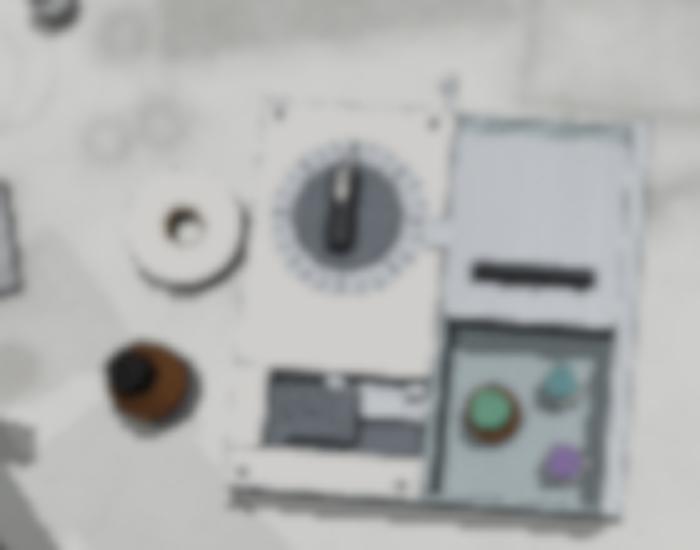

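View pics/s8.png

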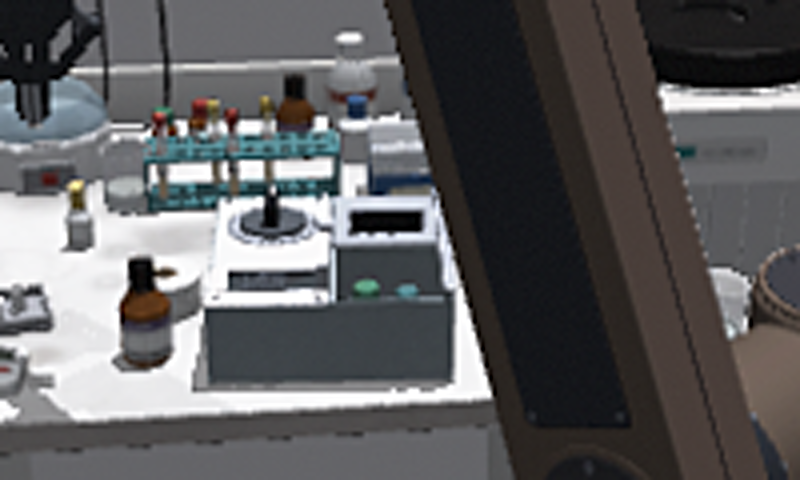

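The lid is back with the compartment open (bar at crop (533,275)). The dial is at zero and the bottle and reel are unmoved. I'll check the travel, then hand in.

```bash
python3 -c "
from h import *
a=atz('top',[303.4,230.5],.1125);b=atz('top',[306.6,194.9],.1125);print((b-a).round(4))
print(ctrl.sign_off())"
```

```text
[ 0.0967 -0.0076  0.    ]
the job is handed in; nothing more can be done
None
```

The strong-box is open: I dialled it left, right and back to zero, pressed the hook fully down, and pushed the lid to its stop. I handed the job in at about 15.5 s. No verdict was reported.

| Step | Target | Last check |
|---|---|---|
| First turn, left | +0.785 rad | about +0.75 rad, from tool yaw and my estimate of the box's yaw |
| Second turn, right | -0.524 rad | about -0.49 rad, same method |
| Third turn, left to zero | 0 rad | about -0.01 rad; the top picture agrees |
| Hook | 12 mm down | about 12.8 mm below the stated pad height, where the force jumped to about 20 N; the lid sprang ajar |
| Lid | 100 mm | 97 mm in the top picture, within pixel error (about 3 mm per pixel) |

- **Lid at its stop:** the push force rose to about 17 N at x = 0.5295, against a predicted 0.530.
- **Bystanders:** the bottle and reel look unmoved in the last pictures. I did not check the beaker, dish or timer, but the arm did not pass close to any of them.
- **Disagreement:** the box position from the pictures was about 2 mm off in x from where the dial actually gripped, so I corrected for it before the hook and lid.

The gripper ended clear, touching nothing.

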